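# Push the stock bin and sharps box home against the stops

## Task

Tidy the blue preparation mat by pushing, without lifting or tipping anything: push the green bin home into the corner of the steel stops, its back flush against the long rail and its left side against the short end stop, and push the yellow sharps box so that its back is flush against the long rail beside the bin. Leave the vials and everything else on the table where they are.

Things in the scene. Friction and masses are not known exactly. Their poses are not given: they have to be found in the camera images.
- dock: fixed blue mat, 3 mm thick, with an L of steel stops 22 mm high (10 mm thick). Origin on the table. In its axes the mat covers x -190 to 170, y -270 to 270 mm; the long rail, on the far (+x) side, has its inner face at x = 100 mm, from y = -260 to 200; the short end stop, at the left (+y), has its inner face at y = 190 mm, from x = -10 to 110. Its place and yaw vary
- corner (a point): the inner corner of the two stops, at the mat's top surface; same axes as the dock (+x square through the long rail, +y square through the short end stop). The bin and the box belong at negative x and negative y of it
- mat_mid (a point): point on the mat's top surface above the dock's origin, same axes as the dock
- bin: loose green bin full of white cartons, 95 (x) x 130 (y) mm, walls 60 mm high, front wall (-x) 50 mm, all plain and upright; about 0.4 kg, slides on the mat. Origin at the centre of its underside; +x to its back, +y to its left side. Starts turned up to 0.3 rad from the dock's axes, 35 to 115 mm short of the rail and of the end stop
- bin_back (a point): middle of the bin's back face, 12 mm above its underside (47.5 mm from the origin along +x)
- bin_left (a point): middle of the bin's left face, 12 mm above its underside (65 mm from the origin along +y)
- sharps: loose yellow sharps box with a red lid, 85 (x) x 100 (y) x 70 mm high (lid, above 56 mm, set in 2 mm); about 0.32 kg, slides on the mat. Origin at the centre of its underside; +x to its back. Starts right (-y) of the bin, turned up to 0.3 rad from the dock's axes, 35 to 120 mm short of the rail; needs no shift along it
- sharps_back (a point): middle of the sharps box's back face, 12 mm above its underside (42.5 mm from the origin along +x)
- vial_a: loose amber glass vial with a blue cap, 24 mm across, 47 mm tall, standing on the mat nearer the robot than the bin and the box, between their lanes. Origin at the centre of its underside. Leave alone
- vial_b: loose clear vial with a red cap, 24 mm across, 47 mm tall, standing on the mat beyond (+y of) the short end stop. Origin under its centre. Leave alone
- syringe: loose capped syringe, about 135 mm long and 26 mm wide at its flange, lying beyond the long rail. Origin at its middle, at table height. Leave alone
- spray: white bottle with a blue cap, 60 mm across, 170 mm tall, standing left of the mat. Leave alone
- dish: round steel dish, 120 mm across, 40 mm high, to the right of the mat. Leave alone
- marker: marker pen, 125 mm long, 13 mm thick, lying on the table at the left of the mat. Leave alone
Things that resemble listed ones, but are neither listed nor needed, are in the scene too. There is more than one size of the bin; the job needs the larger. Several things have the shape of the sharps; the one meant has the colours described above.

How it is judged (in metres and radians):
At the end, for the whole second after the job is handed in: The bin's back is within 5 mm of the long rail and its left side within 5 mm of the short end stop, the sharps box's back is within 5 mm of the long rail and within the rail's length, to the right of the bin; both are square to the rail within 0.05 rad, flat on the mat and at rest (x of bin_back in the frame of corner between -0.005 and 0.005 m and y of bin_left in the frame of corner between -0.005 and 0.005 m and angle between the x axis of each of bin, sharps and the x axis of dock, either way round below 0.05 rad and x of sharps_back in the frame of corner between -0.005 and 0.005 m and y of sharps_back in the frame of corner between -0.43 and -0.15 m and z of each of bin, sharps in the frame of mat_mid below 0.004 m and linear speed of each of bin, sharps below 0.01 m/s); the robot touches nothing.
It fails at once if the green bin is lifted or tipped (more than 10 mm off the mat, or 0.2 rad) (z of bin in the frame of mat_mid above 0.01 m or angle between bin's own z axis and vertical above 0.2 rad).
It fails at once if the sharps box is lifted or tipped (more than 10 mm off the mat, or 0.2 rad) (z of sharps in the frame of mat_mid above 0.01 m or angle between sharps's own z axis and vertical above 0.2 rad).
It fails at once if something else on the table is shifted by more than 15 mm or lifted (distance of any of vial_a, vial_b, syringe, spray, dish, marker from where it was at the start of the episode above 0.015 m).
It fails at once if a vial or the bottle is tipped over (more than 0.4 rad) (angle between any of vial_a, vial_b, spray's own z axis and vertical above 0.4 rad).
It also fails if it takes over 54 s, if anything falls off the work surface, if the arm or the gripper's body presses on something with over 40 N, if the wrist force passes 120 N, or if a joint passes its speed limit or range.

## Robot

A 7-joint arm with a two-finger parallel gripper is mounted at the origin on the work surface. World frame = base frame: x ahead of the robot, y to its left, z up, the work surface at z = 0. Lengths are in mm, angles in rad, forces in N, time in s.
With the tool pointing down it reaches from about 400 to 925 mm from the base axis. Payload 5.6 kg.
Tool frame: the origin (TCP) lies midway between the tips of the shut fingers; the grasp point (between the pads) lies 19 mm behind it; y points along the fingers, x is the direction in which the jaws open and shut, and the axes are right-handed (so a half turn about y gives the same grasp; the last joint's range is limited). The gripper opens to 85 mm and grips with 20 to 120 N. Pads are 22 mm wide; open, the fingers measure 114 mm over their backs; the gripper's body (76 mm by 85 mm) begins 54 mm behind the grasp point. The pads swing forward as they close: fully open they stand 13 mm farther back than shut.
Start: joints at [-1.192, 0.468, -0.012, 1.603, 0.006, 1.071, -0.056], TCP at [266.152, 593.019, 231.29] pointing down, gripper open.
Joint ranges: [-2.53, 2.53], [-0.31, 2.02], [-1.57, 1.55], [0.28, 2.44], [-1.29, 4.43], [0.15, 1.84], [-2.92, 2.92]. Speed limits (rad/s): [2.57, 2.57, 3.14, 3.14, 3.14, 3.14, 3.14].

## Interface

Orientations are given as a unit quaternion [w, x, y, z].
In Python, from workcell import ctrl, vision gives the robot as it stands. The module is installed in compiled form; this text tells all that it offers.
- The arm moves only by the tool jog_arm, never from a script. Its arguments are lists of equal length, an entry for each row: "xyz": the shift along the tool's x, y, z in m, a list of three; "delta_rot": the turn, a rotation vector about the tool's x, y, z in rad, a list of three; "fingers": the closure in counts, from 0 (fully open) to 255 (shut). A call has 1 to 10 rows; each row shifts and turns the commanded pose from where the row before left it, along the tool's axes as they then stand; what a row does not reach is not made up. A row lasts 1/8 s, in which the tool goes at most 62.5 mm and 10.7 degrees, less where a joint would pass 70% of its speed; a pose out of reach is approached as far as the arm can. A call with a gripper value outside its range is refused whole. The fingers move at their own pace and stop on an object; "squeeze" is the grip in N (left out, the last holds). Time passes only in rows, so rows that do not move let the fingers close. It gives the time, the measured TCP pose, the force and the opening at its end, in the units of the state.
- ctrl.state(): the state, without advancing time (a new reading comes with each control period).
- vision.camera(name): name is "scene" or "top" or "wrist"; returns (picture, depth): 384x512x3 uint8, blue, green, red; 384x512 float32, mm along the optical axis (not along the pixel's ray), 0 where there is no reading.
- vision.get_calibration(name): a dict with "fx", "fy", "cx", "cy" (pixels), "camera_from_world" (4x4, takes a point from world to camera coordinates). Camera axes: x right, y down, z forward; pixel columns grow to the right and rows downward; lengths in mm; the calibration is good to about 2 mm. A picture is of the moment at which its call begins: read the wrist's pose just before it. get_calibration takes no time and is no camera call; for the wrist camera it gives the pose at the moment of the call.
- ctrl.hand_in(): hands the job in, once; it reports no verdict.
The state is a dict: "clock": time; "joint_pos": joint angles; "qd": joint speeds; "joint_efforts": joint torques, N m; "tcp_pos": TCP position; "ee_rot": TCP orientation; "force": force on the tool from outside, world axes, zero at the start; "wrist_torque": the same for the moment, N m; "grip_width": finger opening in mm.
Only numpy, scipy, OpenCV 4.12 (cv2) and the standard library are available. Lean on these libraries where they do the work, as an engineer would, in place of code of your own. Each camera call takes 0.05 s, during which the arm holds its last target. There are 200 camera calls.

## Working session

There is one attempt and no reset: what is moved stays moved. The work goes in short steps, Python scripts to look and compute and a tool call to move; the robot and the scene stay as the last step left them, time stands still between calls to the robot, and variables do not carry over. Pictures are saved under pics/ and viewed, about 8 in all and at most 12, crops included, and the job is handed in when it is done.

Besides the shell and the picture viewer there is one more tool, called after ">>>" as name(argument=value, ...), one argument or row to a line, values as JSON. jog_arm: Moves the arm, as the interface text tells. Its arguments: {"type":"object","properties":{"xyz":{"type":"array","items":{"type":"array","items":{"type":"number"}}},"delta_rot":{"type":"array","items":{"type":"array","items":{"type":"number"}}},"fingers":{"type":"array","items":{"type":"number"}},"squeeze":{"type":"number"}},"required":["xyz","delta_rot","fingers"]}

```bash
mkdir -p pics; cat > h.py <<'E'
import numpy as np, cv2
from workcell import ctrl, vision
def grab(n):
    im,d=vision.camera(n); return im,d,vision.get_calibration(n)
def pts(d,c):
    v,u=np.mgrid[:d.shape[0],:d.shape[1]]
    P=np.stack([(u-c['cx'])/c['fx']*d,(v-c['cy'])/c['fy']*d,d],-1)
    T=np.linalg.inv(np.array(c['camera_from_world']))
    W=P@T[:3,:3].T+T[:3,3]; W[d<=0]=np.nan; return W
E
python3 - <<'E'
from h import *
print(ctrl.state())
for n in ['scene','top']:
    im,d,c=grab(n); np.savez(f'{n}0.npz',im=im,d=d,W=pts(d,c)); cv2.imwrite(f'pics/{n}0.png',im)
    print(c)
E
```

```text
{'clock': 0.0, 'joint_pos': array([-1.19198519,  0.46838092, -0.01162709,  1.60362685,  0.00600349,
        1.07138925, -0.05628221]), 'qd': array([-8.77906003e-05, -1.27692216e-03, -6.46405923e-04, -8.71809775e-04,
       -1.11654018e-04, -1.84497774e-04,  2.71646754e-05]), 'joint_efforts': array([ 2.33511855e-04, -5.32367563e+01,  2.16968689e-02, -2.51298434e+01,
        1.14660035e-02,  7.83189491e-03, -1.76994786e-05]), 'tcp_pos': array([265.94062876, 592.49648176, 230.33456917]), 'ee_rot': array([-0.59322413,  0.5939714 ,  0.38373934, -0.38474306]), 'force': array([ 0.06195803, -0.65192113,  0.26995577]), 'wrist_torque': array([ 0.00662249, -0.05548996,  0.00817225]), 'grip_width': 85.37741210398052}
{'fx': 377.642562560925, 'fy': 377.642562560925, 'cx': 254.3398363743657, 'cy': 195.7534950277894, 'camera_from_world': array([[-6.85795230e-01,  7.27634205e-01, -1.52763089e-02,
         3.34468910e+02],
       [ 4.73470686e-01,  4.30108574e-01, -7.68656051e-01,
        -1.91023684e+02],
       [-5.52729963e-01, -5.34373538e-01, -6.39479875e-01,
         1.34601624e+03],
       [ 0.00000000e+00,  0.00000000e+00,  0.00000000e+00,
         1.00000000e+00]])}
{'fx': 432.27268990514614, 'fy': 432.27268990514614, 'cx': 254.8526172036867, 'cy': 194.80686047463573, 'camera_from_world': array([[-2.20565091e-02, -9.99588379e-01, -1.83461749e-02,
         4.16510343e+01],
       [-9.85611304e-01,  2.48167659e-02, -1.67195950e-01,
         5.08041580e+02],
       [ 1.67582421e-01,  1.43944384e-02, -9.85752977e-01,
         1.41068101e+03],
       [ 0.00000000e+00,  0.00000000e+00,  0.00000000e+00,
         1.00000000e+00]])}
```

View pics/top0.png

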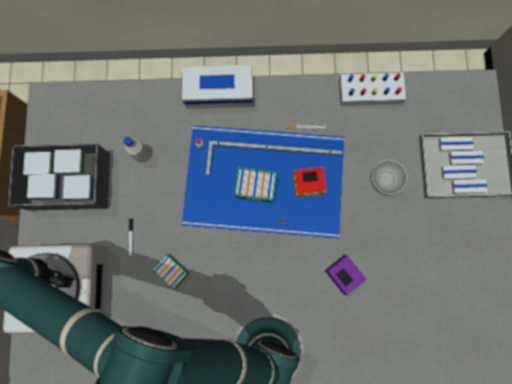

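View pics/scene0.png

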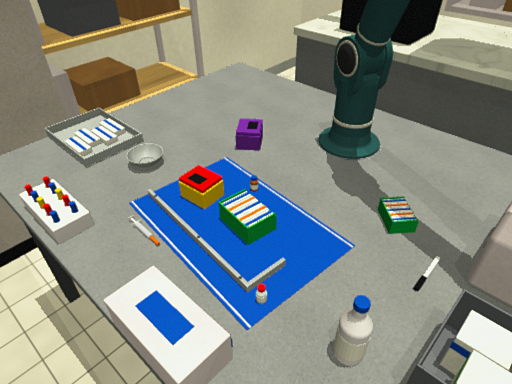

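Top view: the candidates for the bin are the large green one at (256,184), which I choose, and the small green one at (170,270), which is a decoy. For the sharps box they are the yellow box with the red lid at (310,181), which I choose, and the purple one at (345,274), a decoy. Vial_a is at (283,221), vial_b at (199,143) and the corner at (212,144).

```bash
cat >> h.py <<'E'
def rect(p):
    (c,s,a)=cv2.minAreaRect(p.astype(np.float32)); b=cv2.boxPoints((c,s,a))
    return np.round(c,1),np.round(s,1),round(a,1)
def measure(im,W,zs=True):
    hsv=cv2.cvtColor(im,cv2.COLOR_BGR2HSV); H,S,V=hsv[...,0].astype(int),hsv[...,1],hsv[...,2]
    z=W[...,2]; x=W[...,0]; y=W[...,1]
    roi=(x>380)&(x<900)&(y>-330)&(y<330)
    out={}
    def comp(m,k=1):
        n,l,s,cc=cv2.connectedComponentsWithStats(m.astype(np.uint8),connectivity=8)
        i=np.argsort(-s[1:,4])[:k]+1; return [l==j for j in i]
    out['mat']=(H>100)&(H<128)&(S>120)&(abs(z-3)<10)&roi
    out['rail']=(S<70)&(z>15)&(z<30)&roi
    out['lid']=((H<6)|(H>174))&(S>150)&(z>60)&(z<85)&roi
    out['yel']=(H>18)&(H<35)&(S>150)&(z>5)&(z<75)&roi
    out['bin']=(z>44)&(z<75)&roi&~((H<8)|(H>172))&~((H>18)&(H<35)&(S>150))
    out['bingreen']=(H>45)&(H<90)&(S>120)&(z>5)&roi
    for k in out: out[k]=comp(out[k])[0]
    return out
E
python3 - <<'E'
from h import *
for n in ['top','scene']:
    f=np.load(f'{n}0.npz'); W=f['W']; o=measure(f['im'],W)
    for k,m in o.items():
        p=W[m]; print(n,k,m.sum(),*rect(p[:,:2]),'z',np.percentile(p[:,2],[5,50,95]).round(1))
f=np.load('top0.npz')
cv2.imwrite('pics/crop0.png',cv2.resize(f['im'][115:245,175:355],None,fx=4,fy=4,interpolation=2))
E
```

```text
top mat 11353 [568.1  -1.6] [539.5 334.6] 84.0 z [-1.6  3.6  8.9]
top rail 483 [677. -30.] [116.5 471.1] 7.7 z [17.  24.3 28.7]
top lid 497 [ 548.7 -153. ] [75.6 90.8] 4.9 z [69.  73.5 79.1]
top yel 25 [ 506.4 -129. ] [43.8  8.1] 85.7 z [32.9 53.8 64.7]
top bin 1104 [545.9  28.9] [129.9  96.3] 81.2 z [52.  58.9 64.7]
top bingreen 24 [492.3  -9.1] [37.2  2.1] 84.1 z [19.1 42.1 58.4]
scene mat 12680 [565.5  -3.1] [542.  335.4] 83.9 z [2.7 4.8 7. ]
scene rail 956 [675.2 -31.3] [115.5 472.3] 7.3 z [16.7 25.9 28.3]
scene lid 541 [ 549.6 -153.3] [80.3 95.6] 4.1 z [68.5 74.8 77. ]
scene yel 656 [ 571.1 -133. ] [ 64.4 125. ] 43.9 z [10.8 37.7 60.9]
scene bin 1416 [543.8  27.4] [133.   97.4] 81.3 z [49.  60.  64.5]
scene bingreen 996 [546.2  27.2] [132.7  92.9] 81.5 z [ 9.1 39.4 64.4]
```

View pics/crop0.png

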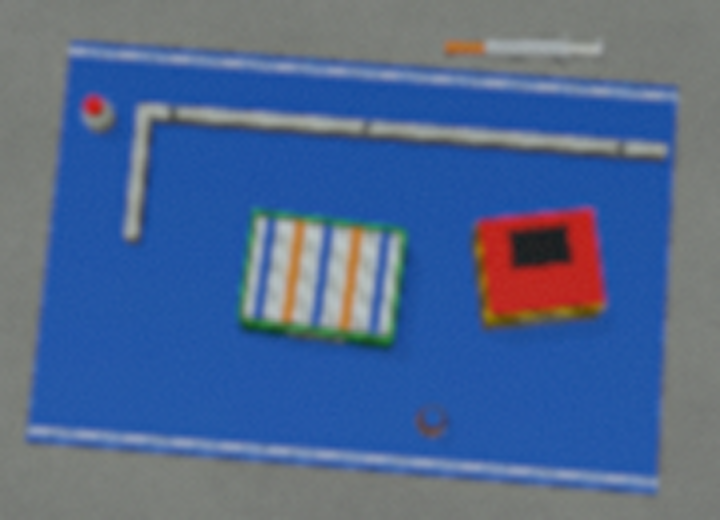

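The crop confirms the choice: a green bin full of white cartons, a yellow box with a red lid, and the amber vial at the front between their lanes, at crop (432,420). Next I fit the dock pose and the vial positions.

```bash
cat >> h.py <<'E'
from scipy.optimize import least_squares
def seg(p,a,b):
    a,b=np.array(a,float),np.array(b,float);t=np.clip((p-a)@(b-a)/((b-a)@(b-a)),0,1)
    return np.linalg.norm(p-a-t[:,None]*(b-a),axis=1)
def fitdock(P):
    def r(q):
        c,s=np.cos(q[2]),np.sin(q[2]); p=(P-q[:2])@np.array([[c,-s],[s,c]])
        return np.minimum(seg(p,(105,-255),(105,195)),seg(p,(-5,195),(105,195)))
    return least_squares(r,[568,-2,-.105],loss='soft_l1',f_scale=3).x
def todock(D,p):
    c,s=np.cos(D[2]),np.sin(D[2]); return (np.array(p)-D[:2])@np.array([[c,-s],[s,c]])
E
python3 - <<'E'
from h import *
for n in ['top','scene']:
    f=np.load(f'{n}0.npz'); W=f['W'];im=f['im']; o=measure(im,W)
    D=fitdock(W[o['rail']][:,:2]); print(n,'dock',D.round(3),'deg',np.degrees(D[2]))
    for k in ['bin','lid']:
        c,s,a=rect(W[o[k]][:,:2]); print(k,todock(D,c).round(1),a-np.degrees(D[2]))
    x,y,z=np.moveaxis(todock(D,W[...,:2]),-1,0),0,0
    x,y=x; z=W[...,2]
    for nm,m in [('va',(x>-185)&(x<-90)&(abs(y)<200)&(z>15)&(z<60)),('vb',(x>-100)&(x<165)&(y>205)&(y<268)&(z>15)&(z<60))]:
        if m.sum(): print(nm,m.sum(),np.nanmedian(x[m]),np.nanmedian(y[m]),np.percentile(z[m],[5,95]))
s=ctrl.state()
from scipy.spatial.transform import Rotation as R
print(R.from_quat(np.roll(s['ee_rot'],-1)).as_matrix().round(3))
E
```

```text
top dock [ 5.76315e+02 -2.18500e+00 -1.08000e-01] deg -6.199840238953745
bin [-33.6  27.6] 87.39984023895374
lid [ -11.2 -152.9] 11.099840238953746
va 45 -145.86528267322456 -72.26504159572886 [21.23557599 55.67524189]
vb 49 95.53811540209887 234.28266403018475 [23.18829506 51.22112678]
scene dock [ 5.78221e+02 -1.20900e+00 -1.07000e-01] deg -6.12398022440584
bin [-37.3  24.8] 87.42398022440584
lid [ -12.2 -154.3] 10.223980224405839
va 98 -142.93400903594778 -71.62671105044944 [17.1792319  53.18768983]
vb 163 100.44488682563338 237.4474663271401 [17.48022678 52.64365962]
[[ 0.409 -0.001 -0.912]
 [ 0.912 -0.002  0.409]
 [-0.002 -1.    -0.   ]]
```

Dock at about (577,-2), yaw -0.107. In dock axes the bin is at (-35,26), yaw -2.6°; the sharps box at (-12,-153), yaw +10.5°; vial_a at (-144,-72). With tool x = dock +y, tool y = down and tool z = -dock x, I turn the tool into line and head to dock (-110,26).

>>> jog_arm(
  xyz=[
    [0,0,0],
    [0,0,0],
    [-0.0532,0,-0.0263],
    [-0.0532,0,-0.0263],
    [-0.0532,0,-0.0263],
    [-0.0532,0,-0.0263],
    [-0.0532,0,-0.0263],
    [-0.0532,0,-0.0263],
    [-0.0532,0,-0.0263],
    [-0.0532,0,-0.0263],
  ],
  delta_rot=[
    [0,-0.157,0],
    [0,-0.157,0],
    [0,0,0],
    [0,0,0],
    [0,0,0],
    [0,0,0],
    [0,0,0],
    [0,0,0],
    [0,0,0],
    [0,0,0],
  ],
  fingers=[0,0,0,0,0,0,0,0,0,0],
)

```text
clock: 1.35
tcp_pos: [429.8, 145.3, 231.3]
ee_rot: [-0.526, 0.526, 0.472, -0.472]
force: [1.6, 0.3, -0.4]
grip_width: 85.5
```

>>> jog_arm(
  xyz=[
    [-0.0532,0,-0.0263],
    [-0.0532,0,-0.0263],
    [0,0,0],
    [0,0,0],
  ],
  delta_rot=[
    [0,0,0],
    [0,0,0],
    [0,0,0],
    [0,0,0],
  ],
  fingers=[0,0,0,0],
)

```text
clock: 1.85
tcp_pos: [469.9, 36.3, 231.0]
ee_rot: [0.526, -0.526, -0.472, 0.472]
force: [-0.3, 1.6, -0.3]
grip_width: 85.7
```

```bash
cat >> h.py <<'E'
from scipy.spatial.transform import Rotation as R
DK=np.array([577.,-2.,-.107])
def tcp():
    s=ctrl.state(); M=R.from_quat(np.roll(s['ee_rot'],-1)).as_matrix()
    yaw=np.degrees(np.arctan2(M[1,0],M[0,0])-DK[2])
    print('t',round(s['clock'],2),'tcp dock',todock(DK,s['tcp_pos'][:2]).round(1),'z',s['tcp_pos'][2].round(1),'toolx yaw in dock',yaw.round(1),'down',(-M[2,1]).round(4),'F',s['force'].round(1),'w',round(s['grip_width'],1),'j7',s['joint_pos'][6].round(2))
E
python3 -c "
from h import *
tcp()"
```

```text
t 1.85 tcp dock [-110.6   26.7] z 231.0 toolx yaw in dock 90.0 down 1.0 F [-0.3  1.6 -0.3] w 85.7 j7 1.36
```

>>> jog_arm(
  xyz=[
    [0,0.055,0],
    [0,0.055,0],
    [0,0.053,0],
    [0,0.05,0],
    [0,0,0],
  ],
  delta_rot=[
    [0,0,0],
    [0,0,0],
    [0,0,0],
    [0,0,0],
    [0,0,0],
  ],
  fingers=[0,0,0,0,0],
)

```text
clock: 2.48
tcp_pos: [466.6, 37.1, 15.1]
ee_rot: [0.528, -0.524, -0.47, 0.476]
force: [-0.9, 0.4, 0.2]
grip_width: 85.0
```

>>> jog_arm(
  xyz=[
    [0,0,-0.008],
    [0,0,-0.008],
    [0,0,-0.01],
    [0,0,-0.01],
    [0,0,-0.01],
    [0,0,-0.01],
    [0,0,-0.01],
    [0,0,-0.01],
    [0,0,-0.01],
  ],
  delta_rot=[
    [0,0,0],
    [0,0,0],
    [0,0,0],
    [0,0,0],
    [0,0,0],
    [0,0,0],
    [0,0,0],
    [0,0,0],
    [0,0,0],
  ],
  fingers=[0,0,0,0,0,0,0,0,0],
)

```text
clock: 3.6
tcp_pos: [556.6, 26.4, 18.2]
ee_rot: [-0.526, 0.526, 0.472, -0.472]
force: [-3.9, 0.6, 1.9]
grip_width: 85.7
```

```bash
python3 - <<'E'
from h import *
tcp()
im,d,c=grab('scene'); W=pts(d,c)
cv2.imwrite('pics/s1.png',cv2.resize(im[90:360,110:400],None,fx=2,fy=2))
E
```

```text
t 3.6 tcp dock [-23.4  26.1] z 18.2 toolx yaw in dock 90.0 down 1.0 F [-3.9  0.6  1.9] w 85.7 j7 1.52
```

View pics/s1.png

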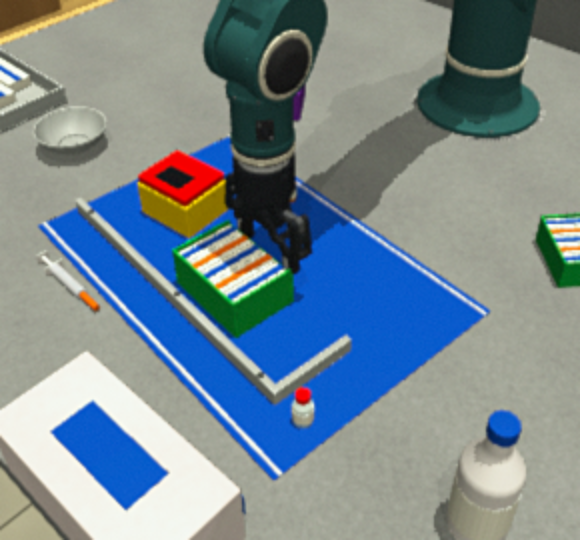

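The bin is being pushed flat and squarely (around (235,275) in the crop), about 17 mm short of the rail. I press on.

>>> jog_arm(
  xyz=[
    [0,0,-0.005],
    [0,0,-0.004],
    [0,0,-0.003],
    [0,0,-0.002],
    [0,0,-0.002],
    [0,0,-0.002],
    [0,0,0],
  ],
  delta_rot=[
    [0,0,0],
    [0,0,0],
    [0,0,0],
    [0,0,0],
    [0,0,0],
    [0,0,0],
    [0,0,0],
  ],
  fingers=[0,0,0,0,0,0,0],
)

```text
clock: 4.53
tcp_pos: [573.5, 24.6, 18.2]
ee_rot: [0.526, -0.526, -0.472, 0.473]
force: [-2.9, 0.2, -0.1]
grip_width: 85.3
```

```bash
cat >> h.py <<'E'
def look():
    for n in ['top','scene']:
        im,d,c=grab(n); W=pts(d,c); o=measure(im,W); D=fitdock(W[o['rail']][:,:2])
        for k in ['bin','lid']:
            cc,s,a=rect(W[o[k]][:,:2]); print(n,k,todock(D,cc).round(1),s,round(a-np.degrees(D[2]),1), 'D',D.round(3))
E
python3 -c "
from h import *
tcp();look()"
```

```text
t 4.53 tcp dock [-6.3 26.1] z 18.2 toolx yaw in dock 90.0 down 1.0 F [-2.9  0.2 -0.1] w 85.3 j7 1.53
top bin [ 318.7 -234.1] [51.7 70.5] 95.8 D [ 5.72838e+02 -3.62980e+01 -1.09000e-01]
top lid [ -11.3 -119.1] [75.2 90.8] 11.0 D [ 5.72838e+02 -3.62980e+01 -1.09000e-01]
scene bin [40.5 25.7] [134.5 116.3] 89.4 D [ 5.78195e+02 -1.21100e+00 -1.07000e-01]
scene lid [ -12.2 -154.7] [80.4 97.3] 10.3 D [ 5.78195e+02 -1.21100e+00 -1.07000e-01]
```

>>> jog_arm(
  xyz=[
    [0,0,-0.002],
    [0,0,-0.002],
    [0,0,-0.0015],
    [0,0,0],
  ],
  delta_rot=[
    [0,0,0],
    [0,0,0],
    [0,0,0],
    [0,0,0],
  ],
  fingers=[0,0,0,0],
)

```text
clock: 5.12
tcp_pos: [573.3, 24.7, 17.9]
ee_rot: [0.529, -0.523, -0.47, 0.475]
force: [-17.9, 1.2, 12.6]
grip_width: 85.1
```

Contact with the rail shows as 18 N. I back off, lift and turn 90° to push left.

>>> jog_arm(
  xyz=[
    [0,0,0.015],
    [0,0,0.025],
    [0,-0.06,0],
    [0,-0.06,0],
    [0,0,0],
    [0,0,0],
    [0,0,0],
    [0,0,0],
    [0,0,0],
  ],
  delta_rot=[
    [0,0,0],
    [0,0,0],
    [0,0,0],
    [0,0,0],
    [0,0.18,0],
    [0,0.18,0],
    [0,0.18,0],
    [0,0.18,0],
    [0,0.18,0],
  ],
  fingers=[0,0,0,0,110,110,110,110,110],
)

```text
clock: 6.25
tcp_pos: [540.6, 28.3, 139.0]
ee_rot: [-0.68, 0.68, 0.196, -0.193]
force: [0.2, 0.1, 0.2]
grip_width: 48.8
```

>>> jog_arm(
  xyz=[
    [0,0,0],
    [0,0,0],
    [0,0,0],
    [0,0,0],
  ],
  delta_rot=[
    [0,0.18,0],
    [0,0.18,0],
    [0,0.18,0],
    [0,0.131,0],
  ],
  fingers=[110,110,110,110],
)

```text
clock: 6.75
tcp_pos: [540.6, 28.3, 138.9]
ee_rot: [0.706, -0.706, 0.039, -0.041]
force: [0.3, 0.7, -0.2]
grip_width: 48.3
```

```bash
python3 -c "
from h import *
tcp();look()"
```

```text
t 6.75 tcp dock [-39.4  26.3] z 138.9 toolx yaw in dock -0.3 down 1.0 F [ 0.3  0.7 -0.2] w 48.3 j7 0.1
top bin [ 320. -251.] [52.5 70. ] 94.4 D [ 5.74674e+02 -1.88960e+01 -1.10000e-01]
top lid [ -11.3 -136.4] [75.3 90.4] 11.6 D [ 5.74674e+02 -1.88960e+01 -1.10000e-01]
scene bin [50.9 26.4] [133.7  96.8] 90.0 D [ 5.78217e+02 -1.33000e+00 -1.06000e-01]
scene lid [ -12.2 -154.1] [81.8 96.9] 9.5 D [ 5.78217e+02 -1.33000e+00 -1.06000e-01]
```

>>> jog_arm(
  xyz=[
    [0.031,0,-0.031],
    [0.03,0,-0.031],
    [0.03,0,-0.03],
    [0,0,0],
    [0,0.04,0],
    [0,0.04,0],
    [0,0.04,0],
    [0,0,0],
  ],
  delta_rot=[
    [0,0,0],
    [0,0,0],
    [0,0,0],
    [0,0,0],
    [0,0,0],
    [0,0,0],
    [0,0,0],
    [0,0,0],
  ],
  fingers=[110,110,110,110,110,110,110,110],
)

```text
clock: 7.85
tcp_pos: [617.5, -71.7, 15.7]
ee_rot: [0.706, -0.706, 0.039, -0.035]
force: [-0.5, -0.3, -0.4]
grip_width: 48.5
```

```bash
python3 - <<'E'
from h import *
tcp()
im,d,c=grab('scene')
cv2.imwrite('pics/s2.png',cv2.resize(im[90:360,110:400],None,fx=2,fy=2))
E
```

```text
t 7.85 tcp dock [ 47.7 -65. ] z 15.7 toolx yaw in dock 0.1 down 1.0 F [-0.5 -0.3 -0.4] w 48.5 j7 0.38
```

View pics/s2.png

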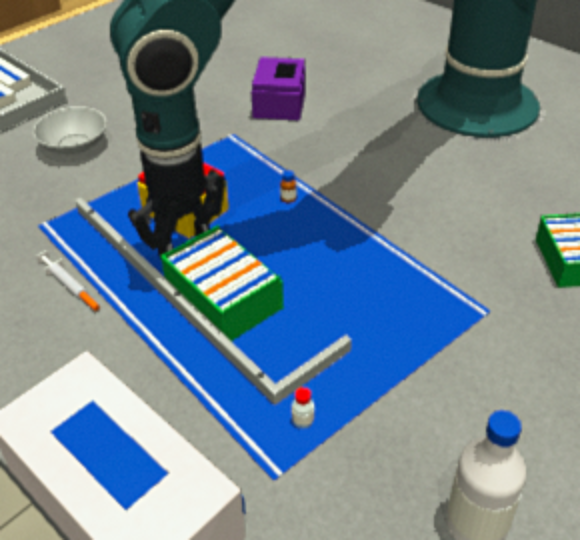

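The fingers are down in the gap between the bin and the sharps box, around (185,235), touching neither. Now I push left.

>>> jog_arm(
  xyz=[
    [0,0,0.006],
    [0,0,0.006],
    [0,0,0.008],
    [0,0,0.01],
    [0,0,0.011],
    [0,0,0.011],
    [0,0,0.011],
    [0,0,0.011],
    [0,0,0.011],
    [0,0,0.011],
  ],
  delta_rot=[
    [0,0,0],
    [0,0,0],
    [0,0,0],
    [0,0,0],
    [0,0,0],
    [0,0,0],
    [0,0,0],
    [0,0,0],
    [0,0,0],
    [0,0,0],
  ],
  fingers=[110,110,110,110,110,110,110,110,110,110],
)

```text
clock: 9.15
tcp_pos: [630.4, 23.1, 18.3]
ee_rot: [-0.706, 0.706, -0.038, 0.038]
force: [0.1, -3.6, 2.5]
grip_width: 48.2
```

```bash
python3 -c "
from h import *
tcp();look()"
```

```text
t 9.15 tcp dock [50.4 30.7] z 18.3 toolx yaw in dock -0.1 down 1.0 F [ 0.1 -3.6  2.5] w 48.2 j7 0.23
top bin [ 318.8 -235.8] [70.6 53.1] 6.2 D [ 5.72706e+02 -3.48780e+01 -1.07000e-01]
top lid [ -11.4 -120.3] [74.8 90.9] 11.5 D [ 5.72706e+02 -3.48780e+01 -1.07000e-01]
scene bin [46.6 98.8] [153.7 107. ] 91.9 D [ 5.78169e+02 -1.35700e+00 -1.06000e-01]
scene lid [ -11.6 -155.1] [78.7 92.3] 10.4 D [ 5.78169e+02 -1.35700e+00 -1.06000e-01]
```

>>> jog_arm(
  xyz=[
    [0,0,0.006],
    [0,0,0.005],
    [0,0,0.003],
    [0,0,0.002],
    [0,0,0.002],
    [0,0,0.002],
    [0,0,0],
  ],
  delta_rot=[
    [0,0,0],
    [0,0,0],
    [0,0,0],
    [0,0,0],
    [0,0,0],
    [0,0,0],
    [0,0,0],
  ],
  fingers=[110,110,110,110,110,110,110],
)

```text
clock: 10.12
tcp_pos: [632.0, 39.0, 18.3]
ee_rot: [-0.705, 0.707, -0.039, 0.039]
force: [-0.7, -9.7, 2.3]
grip_width: 48.9
```

>>> jog_arm(
  xyz=[
    [0,0,0.002],
    [0,0,0.002],
    [0,0,0.0015],
    [0,0,0],
  ],
  delta_rot=[
    [0,0,0],
    [0,0,0],
    [0,0,0],
    [0,0,0],
  ],
  fingers=[110,110,110,110],
)

```text
clock: 10.62
tcp_pos: [632.0, 38.9, 18.4]
ee_rot: [-0.703, 0.709, -0.04, 0.039]
force: [-3.6, -19.0, 5.5]
grip_width: 48.8
```

```bash
python3 -c "
from h import *
tcp()"
```

```text
t 10.62 tcp dock [50.3 46.5] z 18.4 toolx yaw in dock -0.3 down 1.0 F [ -3.6 -19.    5.5] w 48.8 j7 0.19
```

Seated against the end stop (19 N, no further motion). I retreat, lift, turn back and look.

>>> jog_arm(
  xyz=[
    [0,0,-0.02],
    [0,0,-0.025],
    [0,-0.06,0],
    [0,-0.06,0],
    [0,0,0],
    [0,0,0],
    [0,0,0],
    [0,0,0],
    [0,0,0],
  ],
  delta_rot=[
    [0,0,0],
    [0,0,0],
    [0,0,0],
    [0,0,0],
    [0,-0.18,0],
    [0,-0.18,0],
    [0,-0.18,0],
    [0,-0.18,0],
    [0,-0.18,0],
  ],
  fingers=[110,110,110,110,75,75,75,75,75],
)

```text
clock: 11.75
tcp_pos: [628.0, 4.8, 138.1]
ee_rot: [0.652, -0.651, -0.275, 0.275]
force: [0.1, 0.1, -0.2]
grip_width: 60.3
```

>>> jog_arm(
  xyz=[
    [0,0,0],
    [0,0,0],
    [0,0,0],
    [0,0,0],
  ],
  delta_rot=[
    [0,-0.18,0],
    [0,-0.18,0],
    [0,-0.18,0],
    [0,-0.131,0],
  ],
  fingers=[75,75,75,75],
)

```text
clock: 12.25
tcp_pos: [628.0, 4.7, 138.1]
ee_rot: [0.525, -0.524, -0.474, 0.474]
force: [-0.0, -0.6, -0.2]
grip_width: 60.4
```

```bash
python3 -c "
from h import *
tcp();look()"
```

```text
t 12.25 tcp dock [50.  12.1] z 138.1 toolx yaw in dock 90.3 down 1.0 F [-0.  -0.6 -0.2] w 60.4 j7 1.53
top bin [ 52.1 142.2] [102.9  96.3] 90.7 D [ 5.76915e+02 -5.07000e+00 -1.12000e-01]
top lid [ -11.7 -150.3] [75.1 90.6] 10.5 D [ 5.76915e+02 -5.07000e+00 -1.12000e-01]
scene bin [ 49.9 123. ] [134.1  97.1] 90.2 D [ 5.78134e+02 -1.71100e+00 -1.06000e-01]
scene lid [  -0.9 -152.7] [56.9 95.3] 11.0 D [ 5.78134e+02 -1.71100e+00 -1.06000e-01]
```

>>> jog_arm(
  xyz=[
    [-0.041,0,0.035],
    [-0.041,0,0.035],
    [-0.041,0,0.035],
    [-0.041,0,0.035],
    [0,0,0],
    [0,0.04,0],
    [0,0.04,0],
    [0,0.04,0],
    [0,0,0],
  ],
  delta_rot=[
    [0,0.005,0],
    [0,0,0],
    [0,0,0],
    [0,0,0],
    [0,0,0],
    [0,0,0],
    [0,0,0],
    [0,0,0],
    [0,0,0],
  ],
  fingers=[75,75,75,75,75,75,75,75,75],
)

```text
clock: 13.48
tcp_pos: [469.4, -142.6, 15.9]
ee_rot: [0.529, -0.526, -0.47, 0.472]
force: [0.4, -0.4, 1.4]
grip_width: 60.1
```

```bash
python3 - <<'E'
from h import *
tcp(); look()
im,d,c=grab('scene')
cv2.imwrite('pics/s3.png',cv2.resize(im[90:360,110:400],None,fx=2,fy=2))
E
```

```text
t 13.47 tcp dock [ -92.  -151.3] z 15.9 toolx yaw in dock 89.7 down 1.0 F [ 0.4 -0.4  1.4] w 60.1 j7 1.88
top bin [ 53.2 142.9] [130.9  99.2] 89.9 D [ 5.74761e+02 -1.85880e+01 -1.08000e-01]
top lid [  -2.3 -107.8] [44.9 37.1] 10.3 D [ 5.74761e+02 -1.85880e+01 -1.08000e-01]
scene bin [ 50.  122.7] [132.5  96. ] 90.1 D [ 5.78198e+02 -1.58700e+00 -1.06000e-01]
scene lid [ -13.7 -154.1] [83.9 95.7] 10.6 D [ 5.78198e+02 -1.58700e+00 -1.06000e-01]
```

View pics/s3.png

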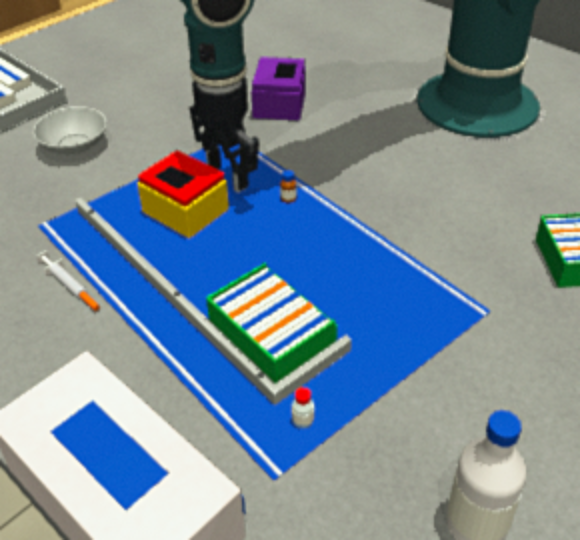

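The bin sits in the corner at (275,320). The fingers are behind the sharps box, with the amber vial clear at (288,187). I push the box.

>>> jog_arm(
  xyz=[
    [0,0,-0.008],
    [0,0,-0.008],
    [0,0,-0.008],
    [0,0,-0.008],
    [0,0,-0.008],
    [0,0,-0.008],
    [0,0,-0.008],
    [0,0,-0.008],
  ],
  delta_rot=[
    [0,0,0],
    [0,0,0],
    [0,0,0],
    [0,0,0],
    [0,0,0],
    [0,0,0],
    [0,0,0],
    [0,0,0],
  ],
  fingers=[75,75,75,75,75,75,75,75],
)

```text
clock: 14.62
tcp_pos: [534.9, -151.7, 18.2]
ee_rot: [0.527, -0.527, -0.471, 0.471]
force: [-2.2, -0.2, -0.3]
grip_width: 60.3
```

```bash
python3 -c "
from h import *
tcp();look()"
```

```text
t 14.62 tcp dock [ -25.9 -153.3] z 18.2 toolx yaw in dock 89.7 down 1.0 F [-2.2 -0.2 -0.3] w 60.3 j7 1.86Traceback (most recent call last):
  File "<string>", line 3, in <module>
    tcp();look()
          ~~~~^^
  File "h.py", line 48, in look
    im,d,c=grab(n); W=pts(d,c); o=measure(im,W); D=fitdock(W[o['rail']][:,:2])
                                  ~~~~~~~^^^^^^
  File "h.py", line 27, in measure
    for k in out: out[k]=comp(out[k])[0]
                         ~~~~~~~~~~~~^^^
IndexError: list index out of range
```

```bash
sed -i "s/for n in \['top','scene'\]:/for n in ['scene']:/" h.py; python3 -c "
from h import *
look()"
```

```text
scene bin [ 50.3 123.4] [131.   97.3] 89.8 D [ 5.782e+02 -1.705e+00 -1.060e-01]
scene lid [  26.5 -157.4] [100.9  83.1] 90.6 D [ 5.782e+02 -1.705e+00 -1.060e-01]
```

>>> jog_arm(
  xyz=[
    [0,0,-0.008],
    [0,0,-0.006],
    [0,0,-0.005],
    [0,0,-0.004],
    [0,0,-0.003],
    [0,0,-0.002],
    [0,0,-0.002],
    [0,0,0],
  ],
  delta_rot=[
    [0,0,0],
    [0,0,0],
    [0,0,0],
    [0,0,0],
    [0,0,0],
    [0,0,0],
    [0,0,0],
    [0,0,0],
  ],
  fingers=[75,75,75,75,75,75,75,75],
)

```text
clock: 15.72
tcp_pos: [563.7, -154.9, 18.2]
ee_rot: [0.528, -0.527, -0.471, 0.471]
force: [-3.6, 0.3, 1.4]
grip_width: 60.0
```

>>> jog_arm(
  xyz=[
    [0,0,-0.002],
    [0,0,-0.002],
    [0,0,-0.002],
    [0,0,0],
  ],
  delta_rot=[
    [0,0,0],
    [0,0,0],
    [0,0,0],
    [0,0,0],
  ],
  fingers=[75,75,75,75],
)

```text
clock: 16.23
tcp_pos: [563.6, -155.4, 17.0]
ee_rot: [0.531, -0.524, -0.468, 0.474]
force: [-17.9, 0.8, 7.5]
grip_width: 60.6
```

>>> jog_arm(
  xyz=[
    [0,0,0.02],
    [0,0,0.03],
    [0,-0.06,0],
    [0,-0.06,0],
    [0.03,-0.03,0.04],
    [0.04,0,0.04],
    [0,0,0.03],
    [0,0,0],
  ],
  delta_rot=[
    [0,0,0],
    [0,0,0],
    [0,0,0],
    [0,0,0],
    [0,0,0],
    [0,0,0],
    [0,0,0],
    [0,0,0],
  ],
  fingers=[75,75,75,75,75,75,75,75],
)

```text
clock: 17.23
tcp_pos: [418.5, -67.3, 169.0]
ee_rot: [-0.527, 0.528, 0.472, -0.47]
force: [0.8, -1.4, -0.5]
grip_width: 60.3
```

```bash
python3 - <<'E'
from h import *
tcp(); look()
A,dA,cA=grab('top'); B,dB,cB=grab('scene')
a=cv2.resize(A[115:245,175:355],(540,390),interpolation=2); b=cv2.resize(B[130:330,130:400],(540,400),interpolation=2)
cv2.imwrite('pics/t4.png',a); cv2.imwrite('pics/s4.png',b)
# gaps: edges in dock frame from scene depth
for n,d,c,im in [('top',dA,cA,A),('scene',dB,cB,B)]:
    W=pts(d,c)
    m=cv2.cvtColor(im,cv2.COLOR_BGR2HSV)
    z=W[...,2]; r=(m[...,1]<70)&(z>15)&(z<30); 
    p=todock(DK,W[...,:2]); q=(z>35)&(z<80)&(p[...,0]>0)&(p[...,0]<125)
    for nm,lo,hi in [('bin',60,190),('sh',-205,-105)]:
        k=q&(p[...,1]>lo)&(p[...,1]<hi+15); print(n,nm,'x',np.percentile(p[k][:,0],[1,50,99]).round(1),'y',np.percentile(p[k][:,1],[1,50,99]).round(1))
    rr=r&(abs(p[...,0]-105)<15)&(p[...,1]>-250)&(p[...,1]<185)
    print(n,'rail x',np.percentile(p[rr][:,0],[2,50,98]).round(1))
E
```

```text
t 17.23 tcp dock [-150.6  -81.8] z 169.0 toolx yaw in dock 89.7 down 1.0 F [ 0.8 -1.4 -0.5] w 60.3 j7 1.61
scene bin [ 49.4 123.4] [131.9  97.6] 90.4 D [ 5.78177e+02 -1.74400e+00 -1.06000e-01]
scene lid [  55.8 -156. ] [98.4 79.5] 90.0 D [ 5.78177e+02 -1.74400e+00 -1.06000e-01]
top bin x [ 4.9 50.5 99.3] y [ 61.  124.8 189.6]
top sh x [15.4 52.2 97.9] y [-201.6 -152.5 -104.7]
top rail x [ 99.4 103.6 109.9]
scene bin x [ 4.4 59.2 98.6] y [ 61.  133.4 188.9]
scene sh x [16.8 64.9 99. ] y [-201.9 -135.3 -105.6]
scene rail x [ 99.6 106.7 109.4]
```

View pics/t4.png

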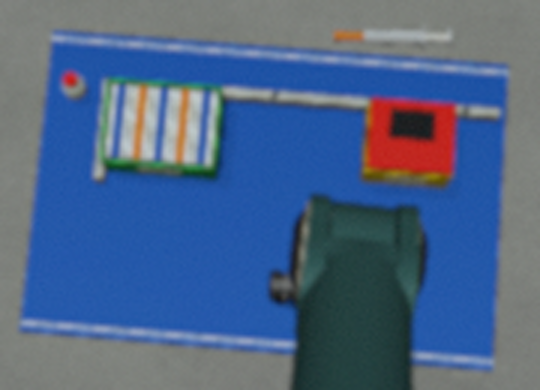

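View pics/s4.png

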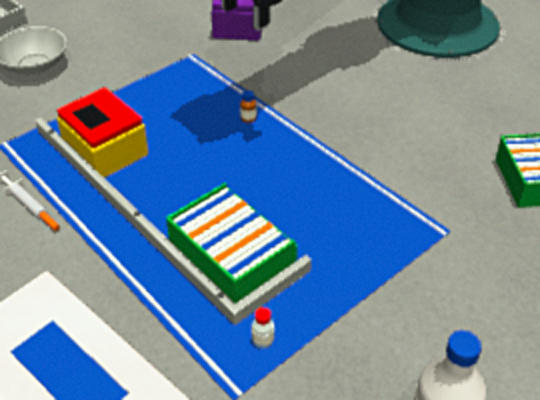

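Both views show the bin in the corner and the box flush on the rail, with the vials and everything else in place. The bin may have moved out about 1 mm when I pushed it left, so I give its front one light press to be sure.

>>> jog_arm(
  xyz=[
    [0.052,0,-0.03],
    [0.052,0,-0.03],
    [0.051,0,-0.03],
    [0.051,0,-0.03],
    [0,0,0],
    [0,0.05,0],
    [0,0.05,0],
    [0,0.05,0],
    [0,0,0],
  ],
  delta_rot=[
    [0,-0.005,0],
    [0,0,0],
    [0,0,0],
    [0,0,0],
    [0,0,0],
    [0,0,0],
    [0,0,0],
    [0,0,0],
    [0,0,0],
  ],
  fingers=[75,75,75,75,75,75,75,75,75],
)

```text
clock: 18.5
tcp_pos: [558.0, 121.8, 14.5]
ee_rot: [0.528, -0.525, -0.469, 0.475]
force: [0.1, 0.7, 1.3]
grip_width: 60.1
```

```bash
python3 -c "
from h import *
tcp()"
```

```text
t 18.5 tcp dock [-32.1 121. ] z 14.5 toolx yaw in dock 89.9 down 1.0 F [0.1 0.7 1.3] w 60.1 j7 1.3
```

>>> jog_arm(
  xyz=[
    [0,0,-0.008],
    [0,0,-0.008],
    [0,0,-0.005],
    [0,0,-0.002],
    [0,0,-0.002],
    [0,0,-0.002],
    [0,0,-0.002],
    [0,0,0],
  ],
  delta_rot=[
    [0,0,0],
    [0,0,0],
    [0,0,0],
    [0,0,0],
    [0,0,0],
    [0,0,0],
    [0,0,0],
    [0,0,0],
  ],
  fingers=[75,75,75,75,75,75,75,75],
)

```text
clock: 19.5
tcp_pos: [583.7, 121.4, 17.6]
ee_rot: [0.529, -0.523, -0.469, 0.476]
force: [-15.2, 1.7, 10.8]
grip_width: 60.4
```

Seated at the same stop, dock x about -6.5, with 15 N. I retreat and check.

>>> jog_arm(
  xyz=[
    [0,0,0.02],
    [0,0,0.03],
    [0,-0.06,0],
    [0,-0.06,0],
    [0,-0.04,0.03],
    [-0.02,0,0.04],
    [-0.02,0,0.02],
    [0,0,0],
  ],
  delta_rot=[
    [0,0,0],
    [0,0,0],
    [0,0,0],
    [0,0,0],
    [0,0,0],
    [0,0,0],
    [0,0,0],
    [0,0,0],
  ],
  fingers=[75,75,75,75,75,75,75,75],
)

```text
clock: 20.5
tcp_pos: [445.2, 94.9, 178.8]
ee_rot: [-0.526, 0.527, 0.472, -0.472]
force: [0.4, 0.2, 0.4]
grip_width: 60.4
```

```bash
python3 - <<'E'
from h import *
tcp(); look()
B,dB,cB=grab('scene'); cv2.imwrite('pics/s5.png',cv2.resize(B[130:330,110:400],(580,400),interpolation=2))
W=pts(dB,cB); p=todock([578.2,-1.2,-.107],W[...,:2]); x,y=p[...,0],p[...,1]; z=W[...,2]
for nm,m in [('va',(x>-185)&(x<-90)&(abs(y)<200)&(z>15)&(z<60)),('vb',(x>-100)&(x<165)&(y>205)&(y<268)&(z>15)&(z<60))]:
    print(nm,m.sum(),np.nanmedian(x[m]),np.nanmedian(y[m]))
E
```

```text
t 20.5 tcp dock [-141.4   82.2] z 178.8 toolx yaw in dock 89.9 down 1.0 F [0.4 0.2 0.4] w 60.4 j7 1.23
scene bin [ 50.2 123.4] [131.3  97.2] 89.9 D [ 5.78246e+02 -1.67900e+00 -1.06000e-01]
scene lid [  56.6 -156.2] [97.3 78.9] 89.3 D [ 5.78246e+02 -1.67900e+00 -1.06000e-01]
va 97 -143.09669485405172 -71.57101476607046
vb 160 100.12165873938991 237.19802089702446
```

View pics/s5.png

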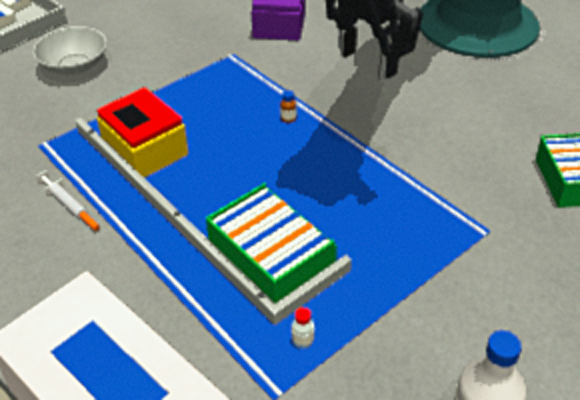

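The bin is home in the corner at (272,240), the sharps box is flush on the rail at (142,130), the vials have not moved, and the arm is clear. I hand in.

```bash
python3 -c "
from h import *
print(ctrl.hand_in())"
```

```text
the job is handed in; nothing more can be done
None
```

I pushed the green bin against the long rail and then left into the end stop. Next I pushed the yellow sharps box flush against the rail beside it, and last gave the bin's front one light press. I handed the job in at about 20.5 s; no verdict is reported.

**Seating:** each of the four pushes ended with the part stopped dead against its stop, at 15 to 19 N horizontally.

**Last camera checks:**
- **Bin:** its centre read (50, 123) mm in dock axes, where (52.5, 125) is ideal. That is about 2 mm off each way, within the camera's error of about 2 mm. It is square to the rail within about 0.1°.
- **Sharps box:** its lid centre read about 1 mm from ideal, and it is square within about 0.7° (limit 2.9°).
- **Other things:** both vials measured within 1 mm of where they started. The syringe, dish and spray look unmoved in the pictures; I did not measure them. The marker was out of the last crops and I never measured it, though the arm did not work near it.
- **Arm:** it ended clear of everything.

**Checks that failed or disagreed:** the top camera's dock fit was thrown off whenever the arm covered the scene. One measuring script stopped with an error when the arm hid the lid. I used the scene camera for the centre and angle readings above.

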